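# Unclamp the collet chuck and seat it in the tool stand

## Task

The collet chuck has just been tightened in the bench fixture. Swing the fixture's sprung hold-down clamp up and over by its red knob until it stays open by itself and let go of it, then lift the chuck out and set it upright, fully home, in the empty orange tapered sleeve of the blue tool stand. Lower the chuck into the sleeve, do not let it drop in; leave the clamp open.

Things in the scene. Friction and masses are not known exactly. Their poses are not given: they have to be found in the camera images.
- chuck_nut (a point): Centre of the dark round nut (40 mm dia., 25 mm tall: grip here) at the top of the loose steel collet chuck, 0.3 to 0.65 kg, z up its axis. Below this point: nut to -12.5 mm; neck 36 mm dia. to -30.5; flange 60 mm dia. to -44.5; oiled taper 40 mm dia. narrowing to 20 mm at -90.5; 12 mm stud to -104.5. Starts in the fixture's sleeve.
- fixture_mouth (a point): Centre of the mouth of the brass tapered sleeve in the grey bench fixture with aluminium deck (117 x 100 mm, deck 65 mm high, does not move), 68 mm above the bench. z up, y along the clamp's hinge, x from the shut clamp's knob towards the hinge. A seated chuck's nut centre is 47.5 mm above this point.
- clamp_hinge (a point): Middle of the clamp's hinge axis: 55 mm along +x from the fixture's sleeve axis, 88 mm above the bench. Axes as fixture_mouth: the clamp turns about y, its knob rising and going over towards +x. Hinge ears stand 41 mm either side, up to 97 mm above the bench.
- clamp_knob (a point): Centre of the clamp's red ball knob, 22 mm dia., 130 mm from the hinge axis. A 7 mm stalk joins it, 35 mm away, to a U-shaped bail of 6 mm wire, 60 mm wide, that straddles the nut and bears on the chuck's flange. Pinched by fingers closing along the hinge axis (y), the ball turns between them as it follows its arc.
- clamp (a joint): Angle of the hold-down clamp: about 0 rad shut (level, knob on the robot's side), 1.57 upright, 2.0 fully open at its stop, leaning away from the robot. Springs pull it shut below about 1.2 rad (2 to 4 N at the knob) and beyond that pull it open to the stop.
- pot_mouth (a point): Centre of the mouth of the empty orange tapered sleeve (39 mm mouth, open below, same taper as the chuck, which centres itself) in the blue tool stand, fixed, grey deck 65 mm high; mouth 68 mm above the bench. z up; y points to the second orange sleeve, 105 mm away, filled by a brass-nut chuck 128 mm high. Fully home: flange 3 mm above the mouth, nut centre 47.5 mm above this point.

How it is judged:
By the outcome, as a careful person would: the job done as asked, in the order asked, and still so for the second after the job is handed in, with the robot touching nothing.
It also fails if it takes over 54 s, if anything falls off the work surface, if the arm or the gripper's body presses on something with over 40 N, if the wrist force passes 120 N, or if a joint passes its speed limit or range.

## Robot

A 6-joint arm with a two-finger parallel gripper is mounted at the origin on the work surface; the furniture and walls round the work are solid. World frame = base frame: x ahead of the robot, y to its left, z up, the work surface at z = 0. Lengths are in mm, angles in degrees, forces in N, time in s.
With the tool pointing down it reaches from about 350 to 850 mm from the base axis. Payload 8.1 kg.
Tool frame: the origin (TCP) lies midway between the tips of the shut fingers; the grasp point (between the pads) lies 19 mm behind it; z points along the fingers, y is the line along which they close (so a half turn about z gives the same grasp; the last joint's range is limited). The gripper opens to 85 mm and grips with 20 to 120 N. Pads are 22 mm wide; open, the fingers measure 114 mm over their backs; the gripper's body (76 mm by 85 mm) begins 54 mm behind the grasp point. The pads swing forward as they close: fully open they stand 13 mm farther back than shut.
Start: joints at [59.565, 7.471, 85.268, -0, 87.261, -4.893], TCP at [258.688, 541.374, 231.292] pointing down, gripper open.
Joint ranges: [-169.43, 169.43], [-51.17, 129.36], [1.28, 143.12], [-76.62, 256.62], [0, 156.53], [-152.29, 152.29]. Speed limits (degrees/s): [136.94, 136.94, 159.86, 180, 180, 180].

## Interface

Orientations are given as [roll, pitch, yaw] about the fixed x, y, z axes, in that order (R = Rz(yaw) Ry(pitch) Rx(roll)).
In Python, from bench import sense, snapshot, camera_params, hand_in, masks_of, pinpoint gives the robot as it stands.
- The arm moves only by the tool step_arm, never from a script. Its argument "targets" is a list of rows, each an object with "angular": the turn, a rotation vector about the tool's x, y, z scaled (see below), a list of three; "dp": the shift along the tool's x, y, z scaled (see below), a list of three; "fingers": the closure, from 0 (fully open) to 1 (shut). A call has exactly 8 rows; each row is the pose to reach, as a shift and turn from the pose commanded when the call began, along the tool's axes at that moment, turning the shorter way round; what a row does not reach only later rows make up. The controller multiplies each number of a shift by 0.2 m and each number of a turn by 180 degrees. A row lasts 1/8 s, in which the tool goes at most 62.5 mm and 10.7 degrees, less where a joint would pass 70% of its speed; a pose out of reach is approached as far as the arm can. A call with a number of a shift or a turn outside -1 to 1 is refused whole. A call with a gripper value outside its range is refused whole. The fingers move at their own pace and stop on an object; "newtons" is the grip in N (left out, the last holds). Time passes only in rows, so rows that repeat a pose let the fingers close, or fill a call up. It gives the time, the measured TCP pose, the force, the opening and the grip force at its end, in the units of the state.
- sense(): the state, without advancing time (a new reading comes with each control period).
- snapshot(name): name is "scene" or "top" or "wrist"; returns the picture (420x560x3 uint8, blue, green, red); there is no depth.
- camera_params(name): a dict with "vfov" (degrees; the focal length in pixels is half the picture's height over the tangent of half this angle, whatever the lens; pixels are square), "cx", "cy" (the principal point, pixels), "R" (3x3) and "t" (3): a world point X has camera coordinates R X + t. Camera axes: x right, y down, z forward; pixel columns grow to the right and rows downward; lengths in mm; the calibration is good to about 2 mm. The wrist camera is an equidistant fisheye: a pixel r from the principal point sees the ray r / f radians off the axis. A picture is of the moment at which its call begins: read the wrist's pose just before it. camera_params takes no time and is no camera call; for the wrist camera it gives the pose at the moment of the call.
- hand_in(): hands the job in; it is judged then, once.
Trained networks look in the newest picture that a camera, given by its name, has taken for a name from the list of things; names that differ only in an ending like _2 or _b are one class to them, and where a whole thing is asked for, a point or a joint stands for the part that bears it (a point fixed in the world has none). Each returns a list of dicts, best first, with "conf" (0 to 1); they miss things now and then, are a little off and sometimes report something else, mostly with a low value. They report only what shows in the picture. A call takes as long as a camera call.
- masks_of(camera, label): "pixels" (420x560 bool, what is visible of it) and "at" ([column, row] in pixels, amid what is visible of it).
- pinpoint(camera, label): "at" ([column, row] in pixels: a listed point, or the origin of a listed thing).
The state is a dict: "time": time; "joint_pos": joint angles; "qd": joint speeds; "joint_efforts": joint torques, N m; "tool_pos": TCP position; "tcp_rot": TCP orientation; "ft_force": force on the tool from outside, world axes, zero at the start; "wrist_torque": the same for the moment, N m; "finger_gap": finger opening in mm; "grip_force": force on a finger pad.
Only numpy, scipy, OpenCV 4.12 (cv2) and the standard library are available. Lean on these libraries where they do the work, as an engineer would, in place of code of your own. Each camera call takes 0.05 s, during which the arm holds its last target. There are 200 camera calls.

## Working session

There is one attempt and no reset: what is moved stays moved. The work goes in short steps, Python scripts to look and compute and a tool call to move; the robot and the scene stay as the last step left them, time stands still between calls to the robot, and variables do not carry over. Pictures are saved under pics/ and viewed, at most 11 in all, crops included, and the job is handed in when it is done.

Besides the shell and the picture viewer there is one more tool, called after "Request:" in YAML: its name, and indented under it one key for each argument. step_arm: Moves the arm, as the interface text tells. Its arguments: {"type":"object","properties":{"targets":{"type":"array","items":{"type":"object","properties":{"angular":{"type":"array","items":{"type":"number","minimum":-1,"maximum":1}},"dp":{"type":"array","items":{"type":"number","minimum":-1,"maximum":1}},"fingers":{"type":"number"}}}},"newtons":{"type":"number"}},"required":["targets"]}

```bash
mkdir -p pics; cat > h.py <<'E'
import numpy as np, cv2
from scipy.optimize import least_squares
from scipy.spatial.transform import Rotation as Ro
from bench import *
def ray(cam,px,P=None):
    P=P or camera_params(cam); R=np.array(P['R']);t=np.array(P['t'])
    f=210/np.tan(np.radians(P['vfov']/2)); u=np.array([px[0]-P['cx'],px[1]-P['cy']])
    if cam=='wrist':
        r=np.hypot(*u);th=r/f;d=np.array([*(u/max(r,1e-9)*np.sin(th)),np.cos(th)])
    else: d=np.array([*(u/f),1])
    return -R.T@t, R.T@d/np.linalg.norm(d)
def onz(cam,px,z,P=None):
    o,d=ray(cam,px,P); return o+d*(z-o[2])/d[2]
def tri(rs):
    A=sum(np.eye(3)-np.outer(d,d) for o,d in rs);b=sum((np.eye(3)-np.outer(d,d))@o for o,d in rs)
    X=np.linalg.solve(A,b);return X,[np.linalg.norm((np.eye(3)-np.outer(d,d))@(X-o)) for o,d in rs]
E
python3 - <<'E'
from h import *
s=sense();print(s)
ims=[]
for c in ['scene','top','wrist']:
    im=snapshot(c);ims.append(im);cv2.imwrite(f'pics/{c}0.png',im)
    for l in ['chuck_nut','fixture_mouth','clamp_hinge','clamp_knob','pot_mouth']:
        for r in pinpoint(c,l)[:2]:print(c,l,np.round(r['at'],1),round(r['conf'],2))
E
```

```text
{'time': 0.0, 'joint_pos': array([ 5.95643722e+01,  7.51625266e+00,  8.53305248e+01, -1.84106627e-03,
        8.72613174e+01, -4.89265751e+00]), 'qd': array([ 0.01647935, -0.03600541, -0.04551905,  0.00975782, -0.00108426,
        0.14569036]), 'joint_efforts': array([-6.57387100e-04, -5.69427252e+01, -5.00532532e+01, -3.20210884e-04,
        1.56110642e-02, -1.80632946e-05]), 'tool_pos': array([258.41468241, 540.87911409, 230.22056456]), 'tcp_rot': array([-1.79892142e+02, -7.38723307e-03,  1.54457112e+02]), 'ft_force': array([-0.30637827,  1.06291271, -0.37161888]), 'wrist_torque': array([0.05387414, 0.04842451, 0.07917893]), 'grip_force': 0.0, 'finger_gap': 85.2421062734221}
scene chuck_nut [329.3 258.9] 0.69
scene fixture_mouth [326.3 272.5] 0.79
scene fixture_mouth [296.9 277.7] 0.72
scene clamp_hinge [351.2 264.4] 0.62
scene clamp_knob [297.7 279.5] 0.63
scene pot_mouth [221.7 179.9] 0.68
top chuck_nut [389.7 224.1] 0.77
top chuck_nut [177.6 223.8] 0.2
top fixture_mouth [383.7 225.8] 0.58
top clamp_hinge [391.4 199.2] 0.82
top clamp_hinge [380.9 222.1] 0.7
top clamp_knob [371.9 258.4] 0.69
top pot_mouth [179.6 224.8] 0.61
wrist fixture_mouth [ 20.9 416.4] 0.74
wrist pot_mouth [135.4 396.2] 0.77
```

View pics/scene0.png

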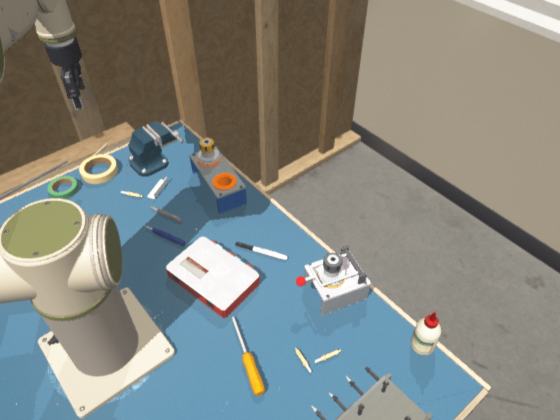

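View pics/top0.png

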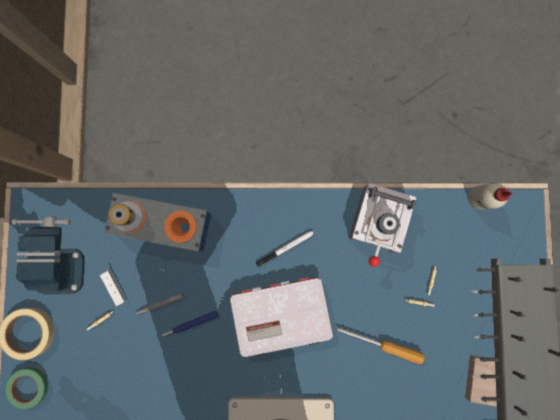

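```bash
python3 - <<'E'
from h import *
D={'nut':((329.3,258.9),(389.7,224.1),115.5),'fm':((326.3,272.5),(383.7,225.8),68),'hinge':((351.2,264.4),(391.4,199.2),88),'knob':((297.7,279.5),(371.9,258.4),90),'pot':((221.7,179.9),(179.6,224.8),68),'pot2':((221.7,179.9),(177.6,223.8),68)}
for k,(a,b,z) in D.items():
    X,e=tri([ray('scene',a),ray('top',b)]);print(k,X.round(1),np.round(e,1),'scene@z',onz('scene',a,z).round(1),'top@z',onz('top',b,z).round(1))
for c in('scene','top'):print(c,ray(c,(280,210)))
E
```

```text
nut [ 462.2 -203.5  129. ] [3.7 3.7] scene@z [ 466.8 -194.9  115.5] top@z [ 466.1 -209.   115.5]
fm [ 460.7 -202.4   79.9] [5. 5.] scene@z [ 462.8 -194.3   68. ] top@z [ 465.5 -208.2   68. ]
hinge [ 516.5 -220.7   80. ] [1.8 1.8] scene@z [ 509.8 -223.6   88. ] top@z [ 517.1 -219.9   88. ]
knob [ 396.8 -177.6   83.7] [4.5 4.5] scene@z [ 389.9 -178.5   90. ] top@z [ 400.5 -179.    90. ]
pot [462.9 206.6  65.7] [4.8 4.8] scene@z [457.9 207.5  68. ] top@z [466.6 203.2  68. ]
pot2 [465.5 211.7  60.4] [4.5 4.5] scene@z [457.9 207.5  68. ] top@z [468.7 207.3  68. ]
scene (array([ -36.09711988, -628.98955978,  970.45211348]), array([ 0.43860051,  0.52550976, -0.72901927]))
top (array([413.89558699,  -2.80756078, 979.59315926]), array([ 0.09080963,  0.00366952, -0.99586151]))
```

The scene view shows the fixture with its red knob at (301,282) on the robot's side, and the orange sleeve at (223,181). The top view shows the knob at (374,262), the nut at (387,224), and the empty sleeve at (180,226). The triangulated points agree with the given heights to about 1 cm.

```bash
cat >> h.py <<'E'
def ax(yaw,pitch=0): return Ro.from_euler('xyz',[180,pitch,yaw],degrees=True)
def go(p0,y0,p1,y1):
    a,b=ax(y0),ax(y1); d=a.inv().apply(np.array(p1,float)-p0)/200
    w=(a.inv()*b).as_rotvec()/np.pi
    return d.round(4),w.round(4)
E
python3 - <<'E'
from h import *
s=sense();P=camera_params('wrist');o=-np.array(P['R']).T@P['t'];T=Ro.from_euler('xyz',s['tcp_rot'],degrees=True)
print('cam in tool',T.inv().apply(o-s['tool_pos']),'axis',T.inv().apply(np.array(P['R'])[2]),P['vfov'])
p0=[258.688,541.374,231.292]
print(go(p0,154.46,[400,205,290],160.5)); print(go([400,205,290],160.5,[400,-185,290],160.5))
E
```

```text
cam in tool [  79.4735484     1.65872575 -142.20846696] axis [-3.08916063e-01  8.37012523e-04  9.51088937e-01] 65.70646984690485
(array([-1.3626, -1.2129, -0.2935]), array([ 0.    ,  0.    , -0.0336]))
(array([-0.6509, -1.8382, -0.    ]), array([0., 0., 0.]))
```

Request:
step_arm:
  targets:
    - {"dp": [-0.2, -0.18, -0.05], "angular": [0, 0, 0], "fingers": 0}
    - {"dp": [-0.4, -0.36, -0.1], "angular": [0, 0, 0], "fingers": 0}
    - {"dp": [-0.6, -0.54, -0.15], "angular": [0, 0, 0], "fingers": 0}
    - {"dp": [-0.75, -0.68, -0.18], "angular": [0, 0, 0], "fingers": 0}
    - {"dp": [-0.85, -0.77, -0.2], "angular": [0, 0, 0], "fingers": 0}
    - {"dp": [-0.95, -0.86, -0.22], "angular": [0, 0, 0], "fingers": 0}
    - {"dp": [-1, -0.9, -0.24], "angular": [0, 0, 0], "fingers": 0}
    - {"dp": [-1, -0.9, -0.24], "angular": [0, 0, 0], "fingers": 0}

```text
time: 1.9
tool_pos: [362.0, 292.6, 279.8]
tcp_rot: [179.9, 0.0, 154.4]
ft_force: [-0.0, -0.1, 0.5]
finger_gap: 85.5
grip_force: 0.0
```

Request:
step_arm:
  targets:
    - {"dp": [-0.15, -0.13, -0.03], "angular": [0, 0, -0.01], "fingers": 0}
    - {"dp": [-0.3, -0.26, -0.05], "angular": [0, 0, -0.02], "fingers": 0}
    - {"dp": [-0.36, -0.31, -0.06], "angular": [0, 0, -0.0336], "fingers": 0}
    - {"dp": [-0.36, -0.31, -0.06], "angular": [0, 0, -0.0336], "fingers": 0}
    - {"dp": [-0.36, -0.31, -0.06], "angular": [0, 0, -0.0336], "fingers": 0}
    - {"dp": [-0.36, -0.31, -0.06], "angular": [0, 0, -0.0336], "fingers": 0}
    - {"dp": [-0.36, -0.31, -0.06], "angular": [0, 0, -0.0336], "fingers": 0}
    - {"dp": [-0.36, -0.31, -0.06], "angular": [0, 0, -0.0336], "fingers": 0}

```text
time: 2.9
tool_pos: [399.6, 206.0, 291.2]
tcp_rot: [-180.0, -0.0, 160.5]
ft_force: [0.5, 0.2, 0.5]
finger_gap: 85.4
grip_force: 0.0
```

```bash
python3 - <<'E'
from h import *
P=camera_params('wrist');im=snapshot('wrist');cv2.imwrite('pics/w1.png',im)
s=sense();print(s['time'],s['tool_pos'],s['tcp_rot'],s['joint_pos'])
for r in pinpoint('wrist','pot_mouth'):print(r['at'],r['conf'],onz('wrist',r['at'],68,P))
E
```

```text
2.95 [399.66313085 205.95017526 291.26276518] [-1.79999751e+02 -1.36442173e-03  1.60520172e+02] [ 2.07230382e+01 -1.73295965e+01  1.02458166e+02  6.92994442e-04
  9.48726334e+01 -4.97970753e+01]
[289.0, 227.0] 0.96 [461.60613292 204.45484904  68.        ]
```

View pics/w1.png

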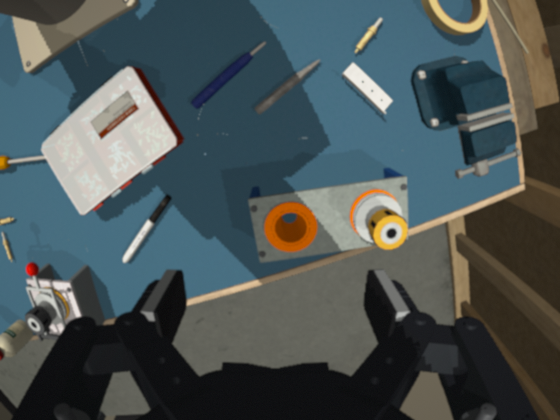

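The picture shows the empty sleeve's mouth at (290,227), which matches the network, so the pot is at about (462,204). Next I go to the fixture.

Request:
step_arm:
  targets:
    - {"dp": [-0.08, -0.24, 0], "fingers": 0}
    - {"dp": [-0.17, -0.48, 0], "fingers": 0}
    - {"dp": [-0.26, -0.72, 0], "fingers": 0}
    - {"dp": [-0.3, -0.86, 0], "fingers": 0}
    - {"dp": [-0.35, -1.0, 0], "fingers": 0}
    - {"dp": [-0.35, -1.0, 0], "fingers": 0}
    - {"dp": [-0.35, -1.0, 0], "fingers": 0}
    - {"dp": [-0.35, -1.0, 0], "fingers": 0}

```text
validation failed for argument at $.ta...
```

Request:
step_arm:
  targets:
    - {"dp": [-0.08, -0.24, 0], "fingers": 0}
    - {"dp": [-0.17, -0.48, 0], "fingers": 0}
    - {"dp": [-0.26, -0.72, 0], "fingers": 0}
    - {"dp": [-0.3, -0.84, 0], "fingers": 0}
    - {"dp": [-0.3, -0.84, 0], "fingers": 0}
    - {"dp": [-0.3, -0.84, 0], "fingers": 0}
    - {"dp": [-0.3, -0.84, 0], "fingers": 0}
    - {"dp": [-0.3, -0.84, 0], "fingers": 0}

```text
validation failed for argument at $.ta...
```

```bash
python3 - <<'E'
from h import *
P=camera_params('wrist');im=snapshot('wrist');cv2.imwrite('pics/w2.png',im)
s=sense();print(s['time'],s['tool_pos'],s['tcp_rot'],s['joint_pos'])
for l,z in [('chuck_nut',115.5),('fixture_mouth',68),('clamp_hinge',88),('clamp_knob',90)]:
  for r in pinpoint('wrist',l)[:2]:print(l,np.round(r['at'],1),round(r['conf'],2),onz('wrist',r['at'],z,P).round(1))
h=cv2.cvtColor(im,cv2.COLOR_BGR2HSV);m=((h[...,0]<6)|(h[...,0]>174))&(h[...,1]>170)&(h[...,2]>90)
n,_,st,ce=cv2.connectedComponentsWithStats(m.astype(np.uint8))
for i in range(1,n):
  if st[i,4]>40:print('red',ce[i],st[i],onz('wrist',ce[i],90,P).round(1))
E
```

```text
3.05 [399.70843051 205.82768242 291.30183621] [-1.79999965e+02 -1.07970251e-03  1.60511668e+02] [ 2.07063032e+01 -1.73327411e+01  1.02456668e+02  6.72143207e-04
  9.48769210e+01 -4.98053075e+01]
fixture_mouth [ 50.5 304.5] 0.7 [ 466.3 -208.8   68. ]
clamp_hinge [ 58.3 333.5] 0.67 [ 512. -211.   88.]
red [ 31.09803922 268.93137255] [ 26 263  11  13 102] [ 394.2 -179.2   90. ]
```

View pics/w2.png

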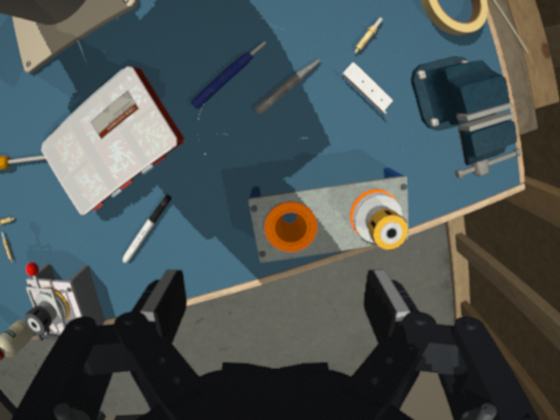

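The move was refused, probably because "angular" was missing, so this is the same view as before. I resend it with "angular".

Request:
step_arm:
  targets:
    - {"dp": [-0.08, -0.24, 0], "angular": [0, 0, 0], "fingers": 0}
    - {"dp": [-0.17, -0.48, 0], "angular": [0, 0, 0], "fingers": 0}
    - {"dp": [-0.26, -0.72, 0], "angular": [0, 0, 0], "fingers": 0}
    - {"dp": [-0.3, -0.86, 0], "angular": [0, 0, 0], "fingers": 0}
    - {"dp": [-0.35, -1, 0], "angular": [0, 0, 0], "fingers": 0}
    - {"dp": [-0.35, -1, 0], "angular": [0, 0, 0], "fingers": 0}
    - {"dp": [-0.35, -1, 0], "angular": [0, 0, 0], "fingers": 0}
    - {"dp": [-0.35, -1, 0], "angular": [0, 0, 0], "fingers": 0}

```text
time: 4.25
tool_pos: [399.0, -5.4, 291.3]
tcp_rot: [180.0, -0.0, 160.6]
ft_force: [-0.1, -0.7, -0.0]
finger_gap: 85.3
grip_force: 0.0
```

Request:
step_arm:
  targets:
    - {"dp": [-0.08, -0.24, 0], "angular": [0, 0, 0], "fingers": 0}
    - {"dp": [-0.17, -0.48, 0], "angular": [0, 0, 0], "fingers": 0}
    - {"dp": [-0.26, -0.72, 0], "angular": [0, 0, 0], "fingers": 0}
    - {"dp": [-0.3, -0.84, 0], "angular": [0, 0, 0], "fingers": 0}
    - {"dp": [-0.3, -0.84, 0], "angular": [0, 0, 0], "fingers": 0}
    - {"dp": [-0.3, -0.84, 0], "angular": [0, 0, 0], "fingers": 0}
    - {"dp": [-0.3, -0.84, 0], "angular": [0, 0, 0], "fingers": 0}
    - {"dp": [-0.3, -0.84, 0], "angular": [0, 0, 0], "fingers": 0}

```text
time: 5.25
tool_pos: [399.7, -183.7, 291.4]
tcp_rot: [180.0, 0.0, 160.6]
ft_force: [-0.3, -0.2, 0.0]
finger_gap: 85.4
grip_force: 0.0
```

```bash
python3 - <<'E'
from h import *
P=camera_params('wrist');im=snapshot('wrist');cv2.imwrite('pics/w3.png',im)
s=sense();print(s['time'],s['tool_pos'],s['tcp_rot'],s['joint_pos'])
for l,z in [('chuck_nut',115.5),('fixture_mouth',68),('clamp_hinge',88),('clamp_knob',90)]:
  for r in pinpoint('wrist',l)[:2]:print(l,np.round(r['at'],1),round(r['conf'],2),onz('wrist',r['at'],z,P).round(1))
h=cv2.cvtColor(im,cv2.COLOR_BGR2HSV);m=((h[...,0]<6)|(h[...,0]>174))&(h[...,1]>170)&(h[...,2]>90)
n,_,st,ce=cv2.connectedComponentsWithStats(m.astype(np.uint8))
for i in range(1,n):
  if st[i,4]>40:print('red',ce[i],st[i],onz('wrist',ce[i],90,P).round(1))
E
```

```text
5.3 [ 399.67187867 -183.88970007  291.41641552] [-1.79997511e+02  1.72384348e-02  1.60576623e+02] [-3.13912880e+01 -1.89502147e+01  1.03728435e+02  1.14473960e-03
  9.52043997e+01 -1.01967807e+02]
chuck_nut [277.2 255.1] 0.61 [ 470.8 -203.8  115.5]
clamp_hinge [279.1 279.9] 0.66 [ 516.1 -216.9   88. ]
clamp_knob [270.4 174.4] 0.71 [ 389.8 -183.1   90. ]
red [274.44360902 177.34962406] [266 169  18  18 266] [ 394.3 -180.1   90. ]
```

View pics/w3.png

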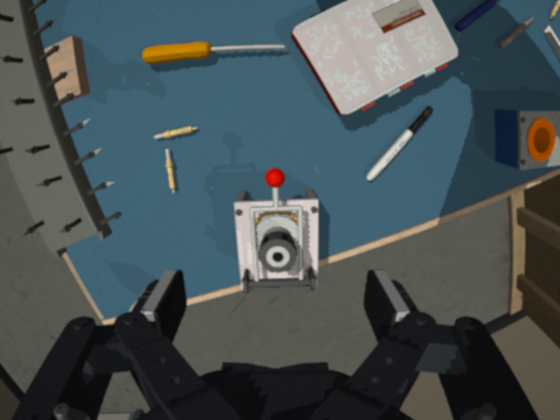

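The view shows the red knob at (274,177) on the near side, the nut at (278,256), and the fixture square to the hand. That gives the knob at about (394,-180), the hinge at about (518,-219), and a fixture yaw of about -17.5°.

Request:
step_arm:
  targets:
    - {"dp": [0.03, 0.01, 0.2], "angular": [0, 0, -0.01], "fingers": 0}
    - {"dp": [0.03, 0.01, 0.45], "angular": [0, 0, -0.01], "fingers": 0}
    - {"dp": [0.03, 0.01, 0.65], "angular": [0, 0, -0.01], "fingers": 0}
    - {"dp": [0.03, 0.01, 0.8], "angular": [0, 0, -0.01], "fingers": 0}
    - {"dp": [0.03, 0.01, 0.87], "angular": [0, 0, -0.01], "fingers": 0.2}
    - {"dp": [0.03, 0.01, 0.92], "angular": [0, 0, -0.01], "fingers": 0.2}
    - {"dp": [0.03, 0.01, 0.92], "angular": [0, 0, -0.01], "fingers": 0.2}
    - {"dp": [0.03, 0.01, 0.92], "angular": [0, 0, -0.01], "fingers": 0.2}

```text
time: 6.5
tool_pos: [395.3, -181.1, 108.5]
tcp_rot: [-180.0, 0.1, 162.3]
ft_force: [-0.4, -0.0, 0.3]
finger_gap: 68.4
grip_force: 0.0
```

```bash
python3 - <<'E'
from h import *
P=camera_params('wrist');im=snapshot('wrist');cv2.imwrite('pics/w4.png',im)
s=sense();print(s['time'],s['tool_pos'],s['tcp_rot'],s['finger_gap'])
h=cv2.cvtColor(im,cv2.COLOR_BGR2HSV);m=((h[...,0]<6)|(h[...,0]>174))&(h[...,1]>170)&(h[...,2]>90)
n,_,st,ce=cv2.connectedComponentsWithStats(m.astype(np.uint8))
for i in range(1,n):
  if st[i,4]>40:
    r1=ray('wrist',ce[i],P);print('red',ce[i],st[i],onz('wrist',ce[i],88,P).round(1))
E
```

```text
6.55 [ 395.28746399 -181.09722363  108.47923106] [-1.79973865e+02  1.09476774e-01  1.62307684e+02] 68.80581822995563
red [541.   64.5] [535  61  13   8  44] [329.   17.5  88. ]
red [495.93442623  87.85245902] [488  83  17  11  61] [338.  -27.2  88. ]
red [438.08888889 118.05555556] [428 112  22  13  90] [347.1 -71.8  88. ]
red [272.5736224 255.100271 ] [ 254  237   38   37 1107] [ 394.6 -180.2   88. ]
```

View pics/w4.png

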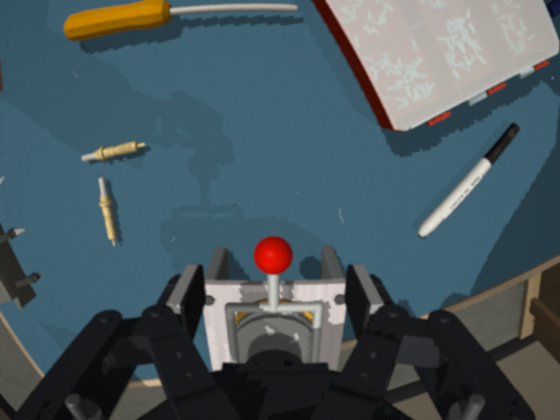

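The red knob sits at (273,255), midway between the fingers, with the stalk running down to the bail. I narrow the fingers, go down and pinch.

Request:
step_arm:
  newtons: 40
  targets:
    - {"dp": [0.005, 0.003, 0], "angular": [0, 0, 0], "fingers": 0.5}
    - {"dp": [0.005, 0.003, 0.05], "angular": [0, 0, 0], "fingers": 0.5}
    - {"dp": [0.005, 0.003, 0.12], "angular": [0, 0, 0], "fingers": 0.5}
    - {"dp": [0.005, 0.003, 0.18], "angular": [0, 0, 0], "fingers": 0.5}
    - {"dp": [0.005, 0.003, 0.205], "angular": [0, 0, 0], "fingers": 0.5}
    - {"dp": [0.005, 0.003, 0.205], "angular": [0, 0, 0], "fingers": 1}
    - {"dp": [0.005, 0.003, 0.205], "angular": [0, 0, 0], "fingers": 1}
    - {"dp": [0.005, 0.003, 0.205], "angular": [0, 0, 0], "fingers": 1}

```text
time: 7.55
tool_pos: [392.8, -181.2, 66.4]
tcp_rot: [-179.8, -0.1, 162.3]
ft_force: [-6.0, -7.5, -3.1]
finger_gap: 19.4
grip_force: 39.1
```

Request:
step_arm:
  targets:
    - {"dp": [0, 0, 0], "angular": [0, 0, 0], "fingers": 1}
    - {"dp": [0, 0, 0], "angular": [0, 0, 0], "fingers": 1}
    - {"dp": [0, 0, 0], "angular": [0, 0, 0], "fingers": 1}
    - {"dp": [0, 0, 0], "angular": [0, 0, 0], "fingers": 1}
    - {"dp": [0, 0, 0], "angular": [0, 0, 0], "fingers": 1}
    - {"dp": [0, 0, 0], "angular": [0, 0, 0], "fingers": 1}
    - {"dp": [0, 0, 0], "angular": [0, 0, 0], "fingers": 1}
    - {"dp": [0, 0, 0], "angular": [0, 0, 0], "fingers": 1}

```text
time: 8.55
tool_pos: [392.8, -181.2, 66.4]
tcp_rot: [-179.8, -0.1, 162.3]
ft_force: [-5.6, -7.2, -2.4]
finger_gap: 19.6
grip_force: 39.1
```

Request:
step_arm:
  targets:
    - {"dp": [-0.001, -0.003, -0.03], "angular": [0, 0, 0], "fingers": 1}
    - {"dp": [-0.003, -0.003, -0.065], "angular": [0, 0, 0], "fingers": 1}
    - {"dp": [-0.007, -0.003, -0.097], "angular": [0, 0, 0], "fingers": 1}
    - {"dp": [-0.013, -0.003, -0.129], "angular": [0, 0, 0], "fingers": 1}
    - {"dp": [-0.02, -0.003, -0.161], "angular": [0, 0, 0], "fingers": 1}
    - {"dp": [-0.029, -0.003, -0.192], "angular": [0, 0, 0], "fingers": 1}
    - {"dp": [-0.039, -0.003, -0.223], "angular": [0, 0, 0], "fingers": 1}
    - {"dp": [-0.051, -0.003, -0.253], "angular": [0, 0, 0], "fingers": 1}

```text
time: 9.55
tool_pos: [403.0, -184.4, 117.2]
tcp_rot: [-179.9, -0.0, 162.3]
ft_force: [-0.7, -4.5, -4.1]
finger_gap: 19.5
grip_force: 39.1
```

```bash
python3 - <<'E'
from h import *
P=camera_params('wrist');im=snapshot('wrist');cv2.imwrite('pics/w5.png',im);cv2.imwrite('pics/w5c.png',cv2.resize(im[180:420,160:400],(600,600)))
s=sense();print(s['time'],s['tool_pos'],s['ft_force'],s['finger_gap'],s['grip_force'])
E
```

```text
9.6 [ 403.38700778 -184.53755286  118.09809451] [-4.38109151 -3.37380443 -0.73091928] 19.450779186179904 39.21117424964905
```

View pics/w5c.png

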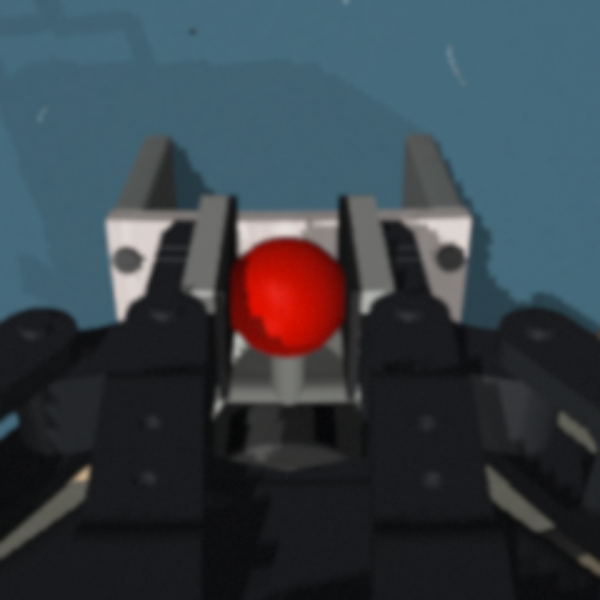

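The crop shows the ball held squarely between the pads with the bail coming up behind it. I continue along the arc.

Request:
step_arm:
  targets:
    - {"dp": [-0.028, 0, -0.058], "angular": [0, 0, 0], "fingers": 1}
    - {"dp": [-0.062, 0, -0.114], "angular": [0, 0, 0], "fingers": 1}
    - {"dp": [-0.102, 0, -0.166], "angular": [0, 0, 0], "fingers": 1}
    - {"dp": [-0.146, 0, -0.213], "angular": [0, 0, 0], "fingers": 1}
    - {"dp": [-0.195, 0, -0.256], "angular": [0, 0, 0], "fingers": 1}
    - {"dp": [-0.248, 0, -0.294], "angular": [0, 0, 0], "fingers": 1}
    - {"dp": [-0.304, 0, -0.326], "angular": [0, 0, 0], "fingers": 1}
    - {"dp": [-0.363, 0, -0.353], "angular": [0, 0, 0], "fingers": 1}

```text
time: 10.6
tool_pos: [473.0, -206.1, 188.0]
tcp_rot: [-180.0, 0.0, 162.3]
ft_force: [-2.2, -4.7, -2.2]
finger_gap: 19.6
grip_force: 39.4
```

Request:
step_arm:
  targets:
    - {"dp": [-0.062, 0, -0.02], "angular": [0, 0, 0], "fingers": 1}
    - {"dp": [-0.125, 0, -0.035], "angular": [0, 0, 0], "fingers": 1}
    - {"dp": [-0.19, 0, -0.043], "angular": [0, 0, 0], "fingers": 1}
    - {"dp": [-0.254, 0, -0.044], "angular": [0, 0, 0], "fingers": 1}
    - {"dp": [-0.319, 0, -0.039], "angular": [0, 0, 0], "fingers": 1}
    - {"dp": [-0.383, 0, -0.027], "angular": [0, 0, 0], "fingers": 1}
    - {"dp": [-0.415, 0, -0.019], "angular": [0, 0, 0], "fingers": 1}
    - {"dp": [-0.415, 0, -0.019], "angular": [0, 0, 0], "fingers": 1}

```text
time: 11.6
tool_pos: [552.7, -230.9, 191.5]
tcp_rot: [180.0, 0.1, 162.3]
ft_force: [0.6, -2.6, 5.1]
finger_gap: 19.4
grip_force: 42.1
```

Request:
step_arm:
  targets:
    - {"dp": [0, 0, 0], "angular": [0, 0, 0], "fingers": 0.4}
    - {"dp": [0, 0, 0], "angular": [0, 0, 0], "fingers": 0.4}
    - {"dp": [0, 0, 0], "angular": [0, 0, 0], "fingers": 0.4}
    - {"dp": [0, 0, -0.1], "angular": [0, 0, 0], "fingers": 0.4}
    - {"dp": [0, 0, -0.25], "angular": [0, 0, 0], "fingers": 0}
    - {"dp": [0, 0, -0.4], "angular": [0, 0, 0], "fingers": 0}
    - {"dp": [0.2, 0, -0.45], "angular": [0, 0, 0], "fingers": 0}
    - {"dp": [0.45, 0, -0.45], "angular": [0, 0, 0], "fingers": 0}

```text
time: 12.6
tool_pos: [466.0, -203.6, 284.3]
tcp_rot: [-180.0, 0.2, 162.3]
ft_force: [-0.6, 0.3, 0.6]
finger_gap: 85.5
grip_force: 0.0
```

Request:
step_arm:
  targets:
    - {"dp": [0.1, 0, 0], "angular": [0, 0, 0], "fingers": 0}
    - {"dp": [0.2, 0, 0], "angular": [0, 0, 0], "fingers": 0}
    - {"dp": [0.2, 0, 0], "angular": [0, 0, 0], "fingers": 0}
    - {"dp": [0.2, 0, 0], "angular": [0, 0, 0], "fingers": 0}
    - {"dp": [0.2, 0, 0], "angular": [0, 0, 0], "fingers": 0}
    - {"dp": [0.2, 0, 0], "angular": [0, 0, 0], "fingers": 0}
    - {"dp": [0.2, 0, 0], "angular": [0, 0, 0], "fingers": 0}
    - {"dp": [0.2, 0, 0], "angular": [0, 0, 0], "fingers": 0}

```text
time: 13.6
tool_pos: [427.7, -191.2, 281.2]
tcp_rot: [180.0, -0.0, 162.3]
ft_force: [0.3, -1.1, -0.3]
finger_gap: 85.3
grip_force: 0.0
```

```bash
python3 - <<'E'
from h import *
P=camera_params('wrist');im=snapshot('wrist');cv2.imwrite('pics/w6.png',im)
s=sense();print(s['time'],s['tool_pos'],s['tcp_rot'],s['finger_gap'])
for l,z in [('chuck_nut',115.5),('fixture_mouth',68),('clamp_hinge',88),('clamp_knob',206)]:
  for r in pinpoint('wrist',l)[:2]:print(l,np.round(r['at'],1),round(r['conf'],2),onz('wrist',r['at'],z,P).round(1))
print(onz('wrist',(278,256),128,P))
E
```

```text
13.65 [ 427.69975815 -191.22490523  281.21591982] [ 1.79998873e+02 -1.30298700e-02  1.62309016e+02] 85.11568345345185
chuck_nut [275.5 231.4] 0.61 [ 468.6 -201.4  115.5]
clamp_hinge [275.9 264.9] 0.74 [ 518.8 -216.8   88. ]
clamp_knob [273.  370.4] 0.92 [ 566.6 -235.2  206. ]
clamp_knob [275.8 229.8] 0.72 [ 433.4 -190.3  206. ]
[ 490.02421624 -205.58213108  128.        ]
```

View pics/w6.png

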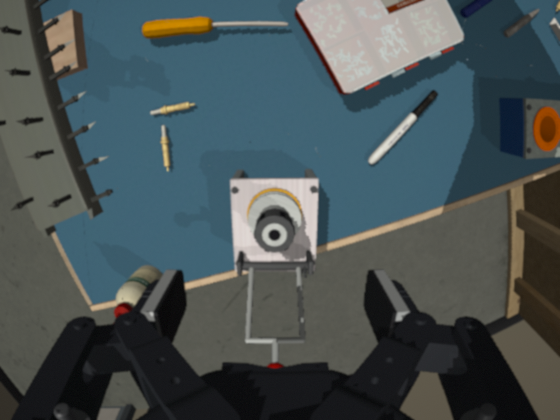

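The clamp stays open: the bail hangs back and the knob shows at (273,368). The nut's top is at (275,233), so the chuck axis is at about (466,-202). Now I grip the nut.

Request:
step_arm:
  targets:
    - {"dp": [-0.2, 0.005, 0], "angular": [0, 0, 0], "fingers": 0}
    - {"dp": [-0.2, 0.005, 0.2], "angular": [0, 0, 0], "fingers": 0}
    - {"dp": [-0.2, 0.005, 0.4], "angular": [0, 0, 0], "fingers": 0}
    - {"dp": [-0.2, 0.005, 0.6], "angular": [0, 0, 0], "fingers": 0}
    - {"dp": [-0.2, 0.005, 0.75], "angular": [0, 0, 0], "fingers": 0}
    - {"dp": [-0.2, 0.005, 0.85], "angular": [0, 0, 0], "fingers": 0}
    - {"dp": [-0.2, 0.005, 0.91], "angular": [0, 0, 0], "fingers": 0}
    - {"dp": [-0.2, 0.005, 0.935], "angular": [0, 0, 0], "fingers": 0}

```text
time: 14.85
tool_pos: [465.9, -202.4, 93.9]
tcp_rot: [180.0, -0.0, 162.3]
ft_force: [0.3, -0.6, 0.0]
finger_gap: 85.3
grip_force: 0.0
```

Request:
step_arm:
  newtons: 80
  targets:
    - {"dp": [0, 0, 0], "angular": [0, 0, 0], "fingers": 0.4}
    - {"dp": [0, 0, 0], "angular": [0, 0, 0], "fingers": 1}
    - {"dp": [0, 0, 0], "angular": [0, 0, 0], "fingers": 1}
    - {"dp": [0, 0, 0], "angular": [0, 0, 0], "fingers": 1}
    - {"dp": [0, 0, 0], "angular": [0, 0, 0], "fingers": 1}
    - {"dp": [0, 0, 0], "angular": [0, 0, 0], "fingers": 1}
    - {"dp": [0, 0, 0], "angular": [0, 0, 0], "fingers": 1}
    - {"dp": [0, 0, 0], "angular": [0, 0, 0], "fingers": 1}

```text
time: 15.85
tool_pos: [466.6, -203.9, 95.8]
tcp_rot: [-179.9, 0.1, 162.3]
ft_force: [-3.3, -4.4, 4.0]
finger_gap: 37.8
grip_force: 79.7
```

Request:
step_arm:
  targets:
    - {"dp": [0, 0, -0.015], "angular": [0, 0, 0], "fingers": 1}
    - {"dp": [0, 0, -0.03], "angular": [0, 0, 0], "fingers": 1}
    - {"dp": [0, 0, -0.06], "angular": [0, 0, 0], "fingers": 1}
    - {"dp": [0, 0, -0.12], "angular": [0, 0, 0], "fingers": 1}
    - {"dp": [0, 0, -0.2], "angular": [0, 0, 0], "fingers": 1}
    - {"dp": [0, 0, -0.3], "angular": [0, 0, 0], "fingers": 1}
    - {"dp": [0, 0, -0.4], "angular": [0, 0, 0], "fingers": 1}
    - {"dp": [0, 0, -0.5], "angular": [0, 0, 0], "fingers": 1}

```text
time: 16.85
tool_pos: [466.3, -202.2, 196.2]
tcp_rot: [180.0, 0.1, 162.3]
ft_force: [0.6, -0.9, -4.6]
finger_gap: 37.9
grip_force: 80.8
```

```bash
python3 - <<'E'
from h import *
im=snapshot('scene');cv2.imwrite('pics/s2.png',cv2.resize(im[180:340,220:440],(770,560)))
s=sense();print(s['time'],s['tool_pos'],s['tcp_rot'],s['finger_gap'],s['ft_force'],s['joint_pos'])
print(pinpoint('scene','chuck_nut')[:1],ray('scene',(0,0))[0])
p=s['tool_pos']
print(go(p,162.3,[462,204,p[2]+10],162.3))
E
```

```text
16.9 [ 467.60299119 -202.98464414  199.40036426] [-179.95861887    0.2908913   162.32010948] 37.82062005918171 [ 0.85198636 -0.53333997 -1.09932388] [-2.92427301e+01 -5.94099131e+00  1.02142621e+02  1.78801728e-02
  8.35050881e+01 -1.01564712e+02]
[{'at': [334.8, 230.9], 'conf': 0.78}] [ -36.09711988 -628.98955978  970.45211348]
(array([ 0.6454,  1.9301, -0.05  ]), array([0., 0., 0.]))
```

View pics/s2.png

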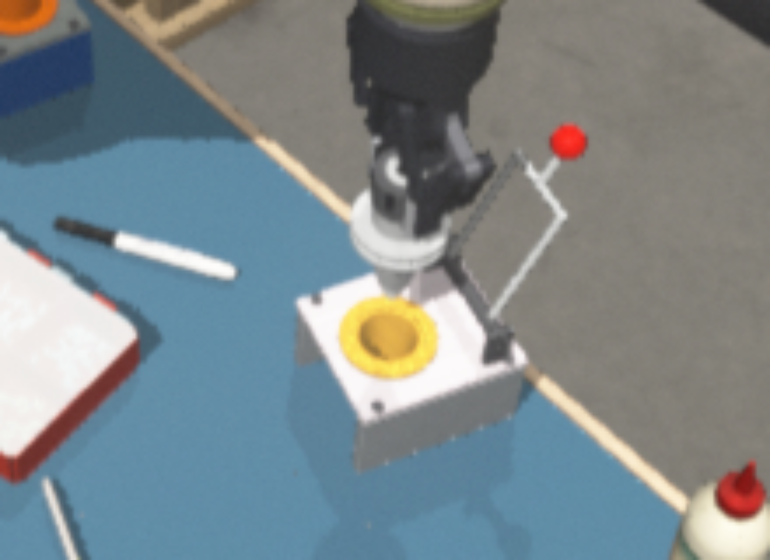

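The chuck hangs upright in the fingers, the clamp stays open, and the brass sleeve is empty. I carry it across.

Request:
step_arm:
  targets:
    - {"dp": [0.02, 0.06, -0.02], "angular": [0, 0, 0], "fingers": 1}
    - {"dp": [0.06, 0.18, -0.05], "angular": [0, 0, 0], "fingers": 1}
    - {"dp": [0.11, 0.33, -0.05], "angular": [0, 0, 0], "fingers": 1}
    - {"dp": [0.16, 0.48, -0.05], "angular": [0, 0, 0], "fingers": 1}
    - {"dp": [0.21, 0.63, -0.05], "angular": [0, 0, 0], "fingers": 1}
    - {"dp": [0.26, 0.78, -0.05], "angular": [0, 0, 0], "fingers": 1}
    - {"dp": [0.3, 0.89, -0.05], "angular": [0, 0, 0], "fingers": 1}
    - {"dp": [0.32, 0.965, -0.05], "angular": [0, 0, 0], "fingers": 1}

```text
time: 17.95
tool_pos: [462.9, 2.6, 203.5]
tcp_rot: [-180.0, -0.1, 162.4]
ft_force: [-0.6, -0.4, -5.5]
finger_gap: 37.7
grip_force: 81.2
```

Request:
step_arm:
  targets:
    - {"dp": [0.04, 0.13, 0], "angular": [0, 0, 0], "fingers": 1}
    - {"dp": [0.09, 0.28, 0], "angular": [0, 0, 0], "fingers": 1}
    - {"dp": [0.15, 0.45, 0], "angular": [0, 0, 0], "fingers": 1}
    - {"dp": [0.2, 0.6, 0], "angular": [0, 0, 0], "fingers": 1}
    - {"dp": [0.25, 0.75, 0], "angular": [0, 0, 0], "fingers": 1}
    - {"dp": [0.29, 0.87, 0], "angular": [0, 0, 0], "fingers": 1}
    - {"dp": [0.31, 0.93, 0], "angular": [0, 0, 0], "fingers": 1}
    - {"dp": [0.325, 0.965, 0], "angular": [0, 0, 0], "fingers": 1}

```text
time: 18.95
tool_pos: [460.3, 204.7, 203.9]
tcp_rot: [-180.0, -0.0, 162.3]
ft_force: [0.4, -0.4, -5.8]
finger_gap: 37.7
grip_force: 81.4
```

```bash
python3 - <<'E'
from h import *
snapshot('wrist');P=camera_params('wrist');im=snapshot('wrist');cv2.imwrite('pics/w7.png',im)
s=sense();print(s['time'],s['tool_pos'],s['tcp_rot'],s['finger_gap'],s['ft_force'])
for r in pinpoint('wrist','pot_mouth'):print(r['at'],r['conf'],onz('wrist',r['at'],68,P))
for r in pinpoint('wrist','chuck_nut')[:2]:print('nut',r['at'],r['conf'],onz('wrist',r['at'],s['tool_pos'][2]+19.7,P))
E
```

```text
19.05 [460.3357844  204.60870091 204.09938215] [-1.79981237e+02 -2.07644163e-02  1.62318798e+02] 37.76863356153496 [-4.12781518e-01 -2.07166019e-03 -4.87270825e+00]
[274.8, 198.0] 0.63 [459.35084686 207.604539    68.        ]
nut [277.4, 296.6] 0.95 [461.37119719 208.0281385  223.79938215]
```

View pics/w7.png

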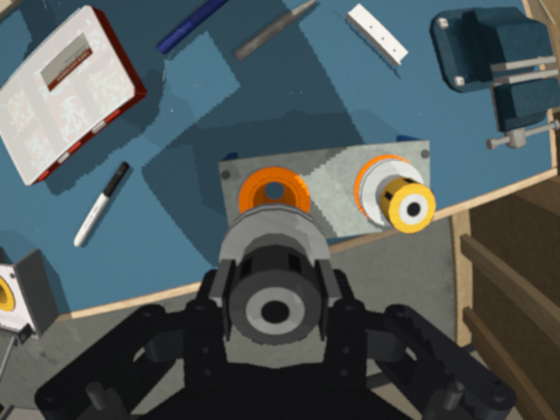

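The held chuck is aligned over the orange sleeve, with the ring centred near column 275 and the nut at (275,312). I lower it into the sleeve.

Request:
step_arm:
  targets:
    - {"dp": [0, 0, 0.07], "angular": [0, 0, 0], "fingers": 1}
    - {"dp": [0, 0, 0.15], "angular": [0, 0, 0], "fingers": 1}
    - {"dp": [0, 0, 0.23], "angular": [0, 0, 0], "fingers": 1}
    - {"dp": [0, 0, 0.31], "angular": [0, 0, 0], "fingers": 1}
    - {"dp": [0, 0, 0.37], "angular": [0, 0, 0], "fingers": 1}
    - {"dp": [0, 0, 0.42], "angular": [0, 0, 0], "fingers": 1}
    - {"dp": [0, 0, 0.45], "angular": [0, 0, 0], "fingers": 1}
    - {"dp": [0, 0, 0.47], "angular": [0, 0, 0], "fingers": 1}

```text
time: 20.15
tool_pos: [460.7, 204.6, 110.2]
tcp_rot: [180.0, 0.0, 162.3]
ft_force: [-1.1, 1.3, -6.2]
finger_gap: 38.1
grip_force: 81.4
```

Request:
step_arm:
  targets:
    - {"dp": [0, 0, 0.005], "angular": [0, 0, 0], "fingers": 1}
    - {"dp": [0, 0, 0.01], "angular": [0, 0, 0], "fingers": 1}
    - {"dp": [0, 0, 0.015], "angular": [0, 0, 0], "fingers": 1}
    - {"dp": [0, 0, 0.02], "angular": [0, 0, 0], "fingers": 1}
    - {"dp": [0, 0, 0.025], "angular": [0, 0, 0], "fingers": 1}
    - {"dp": [0, 0, 0.03], "angular": [0, 0, 0], "fingers": 1}
    - {"dp": [0, 0, 0.035], "angular": [0, 0, 0], "fingers": 1}
    - {"dp": [0, 0, 0.035], "angular": [0, 0, 0], "fingers": 1}

```text
time: 21.15
tool_pos: [460.7, 204.5, 103.3]
tcp_rot: [180.0, 0.0, 162.3]
ft_force: [1.7, 0.1, -5.2]
finger_gap: 38.2
grip_force: 81.4
```

No contact yet. I continue gently by 6 mm.

Request:
step_arm:
  targets:
    - {"dp": [0, 0, 0.005], "angular": [0, 0, 0], "fingers": 1}
    - {"dp": [0, 0, 0.01], "angular": [0, 0, 0], "fingers": 1}
    - {"dp": [0, 0, 0.015], "angular": [0, 0, 0], "fingers": 1}
    - {"dp": [0, 0, 0.02], "angular": [0, 0, 0], "fingers": 1}
    - {"dp": [0, 0, 0.025], "angular": [0, 0, 0], "fingers": 1}
    - {"dp": [0, 0, 0.03], "angular": [0, 0, 0], "fingers": 1}
    - {"dp": [0, 0, 0.03], "angular": [0, 0, 0], "fingers": 1}
    - {"dp": [0, 0, 0.03], "angular": [0, 0, 0], "fingers": 1}

```text
time: 22.15
tool_pos: [461.3, 204.6, 97.7]
tcp_rot: [180.0, 0.1, 162.3]
ft_force: [6.6, -0.1, -2.9]
finger_gap: 37.7
grip_force: 81.6
```

Request:
step_arm:
  targets:
    - {"dp": [-0.004, 0.001, 0], "angular": [0, 0, 0], "fingers": 1}
    - {"dp": [-0.004, 0.001, 0.003], "angular": [0, 0, 0], "fingers": 1}
    - {"dp": [-0.004, 0.001, 0.006], "angular": [0, 0, 0], "fingers": 1}
    - {"dp": [-0.004, 0.001, 0.009], "angular": [0, 0, 0], "fingers": 1}
    - {"dp": [-0.004, 0.001, 0.012], "angular": [0, 0, 0], "fingers": 1}
    - {"dp": [-0.004, 0.001, 0.015], "angular": [0, 0, 0], "fingers": 1}
    - {"dp": [-0.004, 0.001, 0.015], "angular": [0, 0, 0], "fingers": 1}
    - {"dp": [-0.004, 0.001, 0.015], "angular": [0, 0, 0], "fingers": 1}

```text
time: 23.15
tool_pos: [462.4, 204.4, 95.9]
tcp_rot: [180.0, 0.1, 162.3]
ft_force: [2.8, -3.4, 8.2]
finger_gap: 38.0
grip_force: 82.8
```

Request:
step_arm:
  targets:
    - {"dp": [-0.001, -0.002, 0.003], "angular": [0, 0, 0], "fingers": 1}
    - {"dp": [-0.001, -0.002, 0.006], "angular": [0, 0, 0], "fingers": 1}
    - {"dp": [-0.001, -0.002, 0.009], "angular": [0, 0, 0], "fingers": 1}
    - {"dp": [-0.001, -0.002, 0.009], "angular": [0, 0, 0], "fingers": 1}
    - {"dp": [-0.001, -0.002, 0.009], "angular": [0, 0, 0], "fingers": 1}
    - {"dp": [-0.001, -0.002, 0.009], "angular": [0, 0, 0], "fingers": 1}
    - {"dp": [-0.001, -0.002, 0.009], "angular": [0, 0, 0], "fingers": 1}
    - {"dp": [-0.001, -0.002, 0.009], "angular": [0, 0, 0], "fingers": 1}

```text
time: 24.15
tool_pos: [462.8, 204.3, 95.6]
tcp_rot: [179.9, 0.2, 162.3]
ft_force: [-3.2, -5.2, 20.4]
finger_gap: 37.9
grip_force: 84.0
```

It is firmly seated: 20 N of reaction at a height matching the seated geometry. I ease off, open and retreat.

Request:
step_arm:
  targets:
    - {"dp": [0, 0, -0.01], "angular": [0, 0, 0], "fingers": 1}
    - {"dp": [0, 0, -0.01], "angular": [0, 0, 0], "fingers": 0.2}
    - {"dp": [0, 0, -0.01], "angular": [0, 0, 0], "fingers": 0.2}
    - {"dp": [0, 0, -0.01], "angular": [0, 0, 0], "fingers": 0.2}
    - {"dp": [0, 0, -0.01], "angular": [0, 0, 0], "fingers": 0.2}
    - {"dp": [0, 0, -0.08], "angular": [0, 0, 0], "fingers": 0.2}
    - {"dp": [0, 0, -0.2], "angular": [0, 0, 0], "fingers": 0.2}
    - {"dp": [0, 0, -0.4], "angular": [0, 0, 0], "fingers": 0.2}

```text
time: 25.15
tool_pos: [460.5, 203.7, 172.9]
tcp_rot: [-179.9, -0.1, 162.3]
ft_force: [0.4, -1.0, 0.0]
finger_gap: 68.2
grip_force: 0.0
```

Request:
step_arm:
  targets:
    - {"dp": [0.1, 0, -0.2], "angular": [0, 0, 0], "fingers": 0.2}
    - {"dp": [0.3, 0, -0.4], "angular": [0, 0, 0], "fingers": 0.2}
    - {"dp": [0.4, 0, -0.5], "angular": [0, 0, 0], "fingers": 0.2}
    - {"dp": [0.4, 0, -0.5], "angular": [0, 0, 0], "fingers": 0.2}
    - {"dp": [0.4, 0, -0.5], "angular": [0, 0, 0], "fingers": 0.2}
    - {"dp": [0.4, 0, -0.5], "angular": [0, 0, 0], "fingers": 0.2}
    - {"dp": [0.4, 0, -0.5], "angular": [0, 0, 0], "fingers": 0.2}
    - {"dp": [0.4, 0, -0.5], "angular": [0, 0, 0], "fingers": 0.2}

```text
time: 26.15
tool_pos: [385.2, 228.1, 271.9]
tcp_rot: [-180.0, -0.0, 162.3]
ft_force: [0.3, -0.3, 0.2]
finger_gap: 68.2
grip_force: 0.0
```

```bash
python3 - <<'E'
from h import *
P=camera_params('wrist');w=snapshot('wrist');s=snapshot('scene')
for r in pinpoint('wrist','chuck_nut')[:2]:print('nut w',r['at'],r['conf'],onz('wrist',r['at'],115.5,P))
st=sense();print(st['time'],st['tool_pos'],st['finger_gap'])
a=cv2.resize(w[100:380,140:500],(400,311));b=cv2.resize(s[120:340,160:400],(400,367))
o=np.zeros((367,800,3),np.uint8);o[:311,:400]=a;o[:,400:]=b;cv2.imwrite('pics/end.png',o)
E
```

```text
nut w [274.7, 268.1] 0.7 [461.1404978  205.70198521 115.5       ]
26.3 [385.23391734 228.23223605 272.31068968] 68.41256402175998
```

View pics/end.png

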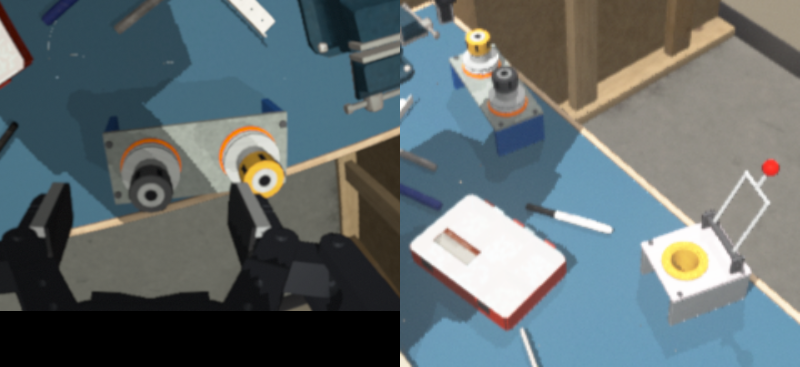

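The chuck stands upright, with its flange as low over the sleeve as its brass-nut neighbour. The clamp is open and the arm is clear.

```bash
python3 -c "from bench import *;print(hand_in())"
```

```text
the job is handed in; nothing more can be done
None
```

The clamp is open and holding by itself, the chuck was lowered upright and pressed home in the orange sleeve, and I handed the job in at about 26 s with the arm clear; no verdict was returned.

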